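# Pop the mini PC's drive hatch on its push-push latch

## Task

Open the drive hatch of the mini PC so that its drive can be changed: it is the narrower of the two hatches in the top; push its ribbed free edge down with a fingertip, one single press right in, then take the hand clear so that the hatch pops up. Watch it for about two seconds to see that it stays up, and do not push it down again. Leave the wide memory hatch shut, do not press the power button, do not lift or shove the machine, and leave the parts and tools around it where they are.

Things in the scene. Friction and masses are not known exactly. Their poses are not given: they have to be found in the camera images.
- mini_pc: Grey plastic box 200 x 200 x 60 mm, 1.5 kg, standing loose on rubber feet. Origin: centre of its underside; z up, -x the front (ports, power button), +x the rear (vent slots). Two grey hatches lie side by side in its top, hinged at the rear (x = +78 mm), free edge at x = -60 mm, upper faces 66 mm above the bench, 6 mm proud of the top: drive hatch y = -90 to -26 mm, memory hatch y = -20 to +88 mm.
- drive_hatch (a joint): Angle (rad) of the narrow hatch, 64 x 138 mm. 0: shut, latched. Negative: pressed in; about 3 N at the press spot; the latch lets go at about -0.027, hard stop at -0.035 (4 mm at the press spot), so press to the stop. It then rises with the withdrawing finger, swinging up and rearward, and rests at about 1.15 within 2 s. A shorter press leaves it latched; a second full one latches it shut again.
- drive_hatch_pin (a joint): Sideways place (m) of the small cam pin of the drive hatch's latch, hidden inside the machine, not to be touched. 0 while the hatch is latched; about +0.003 when it is pressed in to the stop; beyond -0.004 once the hatch has popped; it then stays there until the hatch is pushed shut again.
- drive_hatch_press (a point): Point on the drive hatch's upper face, amid its grip ribs (dark cross ribs, a patch 25 x 26 mm), 20 mm behind the free edge, midway across, 66 mm above the bench while shut. It moves with the hatch; z is the hatch's outward normal, x points to its hinge.
- memory_hatch (a joint): Angle in rad of the wide memory hatch, 108 mm wide, 138 mm long; same latch and same meaning of the values. To be left shut (0).
- memory_hatch_press (a point): The same ribbed press spot on the wide memory hatch (ribs 36 mm wide). Not to be pressed.
- power_button (a joint): Travel in m of the power button, a round steel button 16 mm across that stands 2.5 mm above the front strip of the top, near the front corner before the memory hatch. 0: not pressed; fully pressed 0.002. Not to be pressed.
- power_button_top (a point): Centre of the power button's upper face, 62.5 mm above the bench.
- screwdriver: Loose screwdriver with black handle, 190 mm long, lying beside the machine. Origin: centre of its underside.
- memory_module: Loose memory module, green board 30 x 68 x 4 mm, lying before the machine's front. Origin: centre of its underside.
- ssd: Loose 2.5-inch drive, aluminium, 100 x 70 x 7 mm, lying beside the machine. Origin: centre of its underside.
- flux_jar: Small white jar with black cap, 38 mm across, 36 mm high, standing before the machine's front. Origin: centre of its underside.
- battery: Black laptop battery pack, 270 x 54 x 20 mm, lying to the robot's left. Origin: centre of its underside.
- tape_roll: Roll of tan tape, 68 mm across, 19 mm high, lying flat to the robot's right. Origin: centre of its underside.
- cleaner_bottle: Cleaner bottle with blue cap, 54 mm across, 115 mm high, standing to the robot's right. Origin: centre of its underside.
- brush: Cleaning brush with grey handle, 200 mm long, lying to the robot's right. Origin: centre of its underside.

How it is judged:
By the outcome, as a careful person would: the job done as asked, in the order asked, and still so for the second after the job is handed in, with the robot touching nothing.
It also fails if it takes over 35 s, if anything falls off the work surface, if the arm or the gripper's body presses on something with over 40 N, if the wrist force passes 120 N, or if a joint passes its speed limit or range.

## Robot

A 6-joint arm with a two-finger parallel gripper is mounted at the origin on the work surface. World frame = base frame: x ahead of the robot, y to its left, z up, the work surface at z = 0. Lengths are in m, angles in degrees, forces in N, time in s.
With the tool pointing down it reaches from about 0.25 to 0.725 m from the base axis. Payload 9.7 kg.
Tool frame: the origin (TCP) lies midway between the tips of the shut fingers; the grasp point (between the pads) lies 19 mm behind it; z points along the fingers, y is the line along which they close (so a half turn about z gives the same grasp; the last joint's range is limited). The gripper opens to 85 mm and grips with 20 to 120 N. Pads are 22 mm wide; open, the fingers measure 114 mm over their backs; the gripper's body (76 mm by 85 mm) begins 54 mm behind the grasp point. The pads swing forward as they close: fully open they stand 13 mm farther back than shut.
Start: joints at [-69.557, 4.979, 10.078, 95.1, 0, 90], TCP at [0.192, -0.515, 0.231] pointing down, gripper open.
Joint ranges: [-179.16, 179.16], [-48.56, 103.87], [-65.8, 70.77], [-126.05, 130.52], [-82.76, 87.17], [-180, 180]. Speed limits (degrees/s): [127.2, 127.2, 147.25, 180, 180, 180].

## Interface

Orientations are given as [roll, pitch, yaw] about the fixed x, y, z axes, in that order (R = Rz(yaw) Ry(pitch) Rx(roll)).
In Python, from workcell import bot gives the robot as it stands.
- The arm moves only by the shell command python3 -m crank 'ROWS' [FORCE]. ROWS is JSON, a list of rows, each an object with "gripper": the finger opening in mm, from 0 to 85.4; "travel": the shift along the tool's x, y, z in mm, a list of three; "twist": the turn, a rotation vector about the tool's x, y, z in rad, a list of three. In form: [{"gripper": gripper, "travel": [tx, ty, tz], "twist": [rx, ry, rz]}, ...]. A call has 1 to 12 rows; each row shifts and turns the commanded pose from where the row before left it, along the tool's axes as they then stand; what a row does not reach is not made up. A row lasts 1/8 s, in which the tool goes at most 62.5 mm and 10.7 degrees, less where a joint would pass 70% of its speed; a pose out of reach is approached as far as the arm can. A call is refused whole if a number of a shift passes 62.5 or a number of a turn 0.188, either way. A call with a gripper value outside its range is refused whole. The fingers move at their own pace and stop on an object; FORCE is the grip in N (left out, the last holds). Time passes only in rows, so rows that do not move let the fingers close. It gives the time, the measured TCP pose, the force, the opening and the grip force at its end, in the units of the state.
- bot.get_obs(): the state, without advancing time (a new reading comes with each control period).
- bot.camera(name): name is "side" or "top"; returns the picture (384x512x3 uint8, red, green, blue); there is no depth.
- bot.calibration(name): a dict with "vfov" (degrees; the focal length in pixels is half the picture's height over the tangent of half this angle, whatever the lens; pixels are square), "cx", "cy" (the principal point, pixels), "camera_from_world" (4x4, takes a point from world to camera coordinates). Camera axes: x right, y down, z forward; pixel columns grow to the right and rows downward; lengths in m; the calibration is good to about 2 mm. A picture is of the moment at which its call begins. calibration takes no time and is no camera call.
- bot.job_done(): hands the job in; it is judged then, once.
The state is a dict: "time": time; "q": joint angles; "qd": joint speeds; "joint_efforts": joint torques, N m; "ee_pos": TCP position; "tcp_rot": TCP orientation; "wrist_force": force on the tool from outside, world axes, zero at the start; "torque": the same for the moment, N m; "opening": finger opening in m; "grasp_force": force on a finger pad.
Only numpy, scipy, OpenCV 4.12 (cv2) and the standard library are available. Lean on these libraries where they do the work, as an engineer would, in place of code of your own. Each camera call takes 0.05 s, during which the arm holds its last target. There are 200 camera calls.

## Working session

There is one attempt and no reset: what is moved stays moved. The work goes in short steps, Python scripts to look and compute and a shell command to move; the robot and the scene stay as the last step left them, time stands still between calls to the robot, and variables do not carry over. Pictures are saved under pics/ and viewed, at most 10 in all, crops included, and the job is handed in when it is done.

```bash
mkdir -p pics; python3 - <<'E'
from workcell import bot
import cv2
for n in("top","side"):
    cv2.imwrite(f"pics/{n}0.png",bot.camera(n)[:,:,::-1]); print(n,bot.calibration(n))
o=bot.get_obs();print(o)
E
```

```text
top {'vfov': 48.086569262962605, 'cx': 259.6380284181952, 'cy': 189.9310049070329, 'camera_from_world': array([[ 0.00736002, -0.99995866, -0.00533872,  0.00961148],
       [-0.97598257, -0.00602091, -0.21776542,  0.57182369],
       [ 0.21772427,  0.00681326, -0.97598654,  1.14521199],
       [ 0.        ,  0.        ,  0.        ,  1.        ]])}
side {'vfov': 50.83898401569782, 'cx': 258.73197597835014, 'cy': 192.02211181901504, 'camera_from_world': array([[-0.83655134, -0.5476282 ,  0.01688796,  0.46192151],
       [-0.43400252,  0.64353493, -0.63047967,  0.29786708],
       [ 0.33440045, -0.53475803, -0.77602203,  1.29711681],
       [ 0.        ,  0.        ,  0.        ,  1.        ]])}
{'time': 0.1, 'q': array([-6.95549496e+01,  5.00826671e+00,  1.00414455e+01,  9.50989461e+01,
        5.12357141e-04,  8.99999517e+01]), 'qd': array([ 0.02057784, -0.00345281,  0.15015732, -0.00125055, -0.00235164,
       -0.0189788 ]), 'joint_efforts': array([ 1.59136284e-04, -5.21561623e+01,  4.65653551e+01,  1.60102261e-02,
       -1.50454736e-05, -5.87449577e-06]), 'ee_pos': array([ 0.19205736, -0.51517914,  0.23067286]), 'tcp_rot': array([-1.79934233e+02, -5.12412296e-04,  2.04450982e+01]), 'wrist_force': array([0.0209239 , 0.81996755, 0.54516116]), 'torque': array([-0.02071272, -0.02416332, -0.03213645]), 'grasp_force': 0.0, 'opening': 0.08526220764382186}
```

View pics/top0.png

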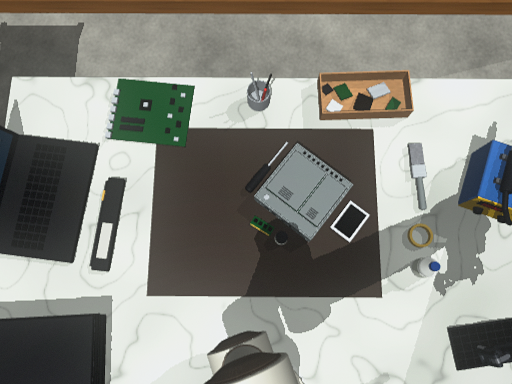

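View pics/side0.png

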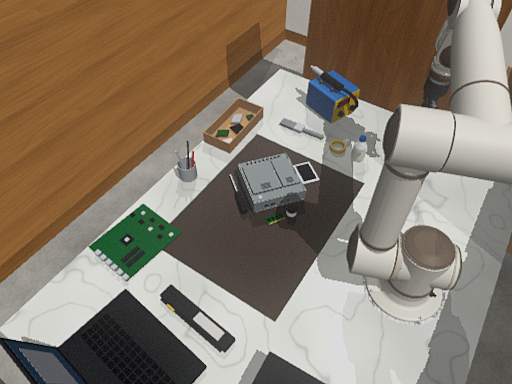

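The top view shows the PC at about (303,190), with vents to the upper right and ribs near (286,192) and (313,213). The side view shows it at (272,182). I'll zoom in on both.

```bash
python3 - <<'E'
import cv2,numpy as np
t=cv2.imread("pics/top0.png")[132:252,235:375]
s=cv2.imread("pics/side0.png")[140:230,220:325]
cv2.imwrite("pics/tz.png",cv2.resize(t,(700,600),interpolation=cv2.INTER_CUBIC))
cv2.imwrite("pics/sz.png",cv2.resize(s,(700,600),interpolation=cv2.INTER_CUBIC))
E
```

```text
(no output)
```

View pics/tz.png

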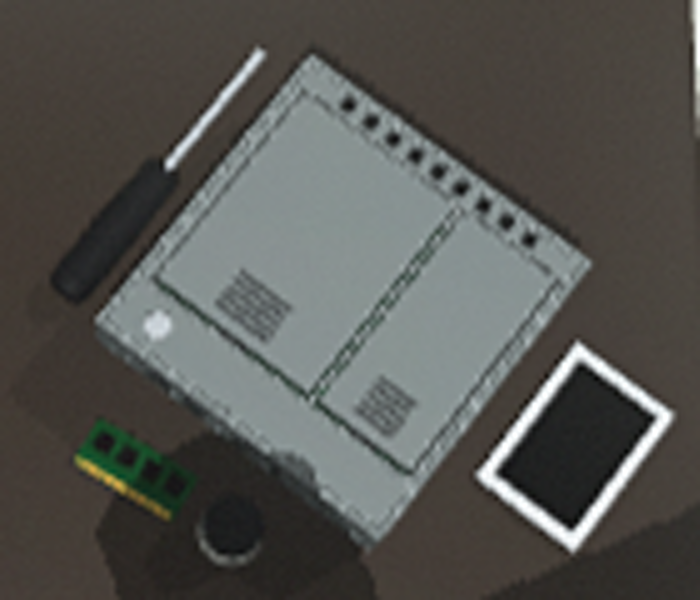

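View pics/sz.png

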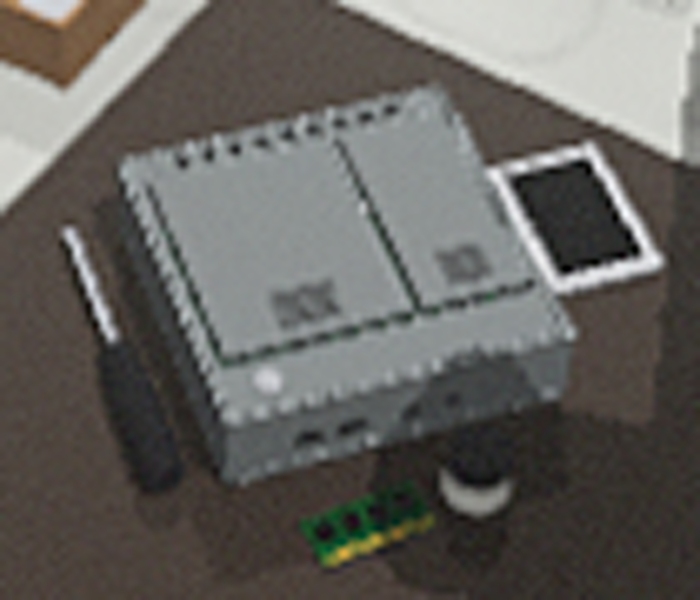

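The zooms show the drive hatch ribs at (386,406) in the top crop and (465,262) in the side crop. The memory ribs are at (254,305) and (305,302), and the power button is at (158,325) and (268,379).

```bash
cat > h.py <<'E'
from workcell import bot
import numpy as np
def ray(n,u,v,z):
    c=bot.calibration(n);f=192/np.tan(np.radians(c["vfov"]/2));T=c["camera_from_world"]
    R=T[:3,:3];o=-R.T@T[:3,3];d=R.T@np.array([(u-c["cx"])/f,(v-c["cy"])/f,1])
    return o+d*(z-o[2])/d[2]
E
python3 - <<'E'
from h import *
np.set_printoptions(precision=4,suppress=True)
T=lambda x,y,z:ray("top",235+(x+.5)/5-.5,132+(y+.5)/5-.5,z)
S=lambda x,y,z:ray("side",220+(x+.5)/6.667-.5,140+(y+.5)/6.667-.5,z)
for k,t,s,z in(("drive",(386,406),(465,262),.066),("mem",(254,305),(305,302),.066),("btn",(158,325),(268,379),.0625)):
    print(k,T(*t,z),S(*s,z))
c=[T(*p,.06)[:2] for p in((310,53),(592,262),(370,548),(100,320))]
print(c,np.mean(c,0))
x=(c[0]+c[1]-c[2]-c[3])/2;yaw=np.arctan2(x[1],x[0]);print(np.linalg.norm(x),np.degrees(yaw))
y=(c[0]+c[3]-c[1]-c[2])/2;print(np.linalg.norm(y),np.degrees(np.arctan2(-y[0],y[1])))
R=np.array([[np.cos(yaw),-np.sin(yaw)],[np.sin(yaw),np.cos(yaw)]])
print("press pred",np.mean(c,0)+R@[-.04,-.058], "mem",np.mean(c,0)+R@[-.04,.034])
E
```

```text
drive [ 0.5072 -0.1313  0.066 ] [ 0.5057 -0.1323  0.066 ]
mem [ 0.5639 -0.0586  0.066 ] [ 0.5633 -0.0586  0.066 ]
btn [ 0.5529 -0.005   0.0625] [ 0.5522 -0.0049  0.0625]
[array([ 0.7142, -0.0921]), array([ 0.5912, -0.2497]), array([ 0.4293, -0.1217]), array([0.556 , 0.0275])] [ 0.5727 -0.109 ]
0.20228496627499915 -37.72517449350696
0.19779168825771276 -39.139402479403515
press pred [ 0.5055 -0.1304] mem [ 0.5618 -0.0576]
```

```bash
python3 -m crank '[{"gripper":0,"travel":[20,-12,0],"twist":[0,0,0]},{"gripper":0,"travel":[44,-26,0],"twist":[0,0,0]},{"gripper":0,"travel":[44,-26,0],"twist":[0,0,0]},{"gripper":0,"travel":[44,-26,0],"twist":[0,0,0]},{"gripper":0,"travel":[44,-26,0],"twist":[0,0,0]},{"gripper":0,"travel":[44,-26,0],"twist":[0,0,0]},{"gripper":0,"travel":[44,-26,0],"twist":[0,0,-0.1]},{"gripper":0,"travel":[44,-26,0],"twist":[0,0,-0.17]},{"gripper":0,"travel":[40,-20,0],"twist":[0,0,-0.17]},{"gripper":0,"travel":[20,-10,0],"twist":[0,0,-0.1]},{"gripper":0,"travel":[0,0,0],"twist":[0,0,0]},{"gripper":0,"travel":[0,0,0],"twist":[0,0,0]}]'
python3 - <<'E'
from h import *
import scipy.spatial.transform as s
o=bot.get_obs();d=np.array([.506,-.1315,.086])-o["ee_pos"]
print(o["q"],o["opening"],"tool delta mm",1e3*s.Rotation.from_euler("xyz",o["tcp_rot"],degrees=True).inv().apply(d),o["wrist_force"])
E
```

```text
time: 1.6
ee_pos: [0.4548, -0.155, 0.2313]
tcp_rot: [180.0, 0.0, 51.3]
wrist_force: [-0.7, -0.3, 0.2]
opening: -0.0001
grasp_force: 0.0
[-1.88145701e+01 -4.52277935e+00  5.44668933e-01  9.50697764e+01
 -9.19630584e-03  1.09884407e+02] -5.865764475612456e-05 tool delta mm [ 50.39597341  25.30754108 145.26762426] [-0.6854892  -0.33755778  0.19059955]
```

Shift sideways and descend to 20 mm above the hatch.

```bash
python3 -m crank '[{"gripper":0,"travel":[25,12.5,20],"twist":[0,0,0]},{"gripper":0,"travel":[25.5,12.8,30],"twist":[0,0,0]},{"gripper":0,"travel":[0,0,35],"twist":[0,0,0]},{"gripper":0,"travel":[0,0,35],"twist":[0,0,0]},{"gripper":0,"travel":[0,0,20],"twist":[0,0,0]},{"gripper":0,"travel":[0,0,5],"twist":[0,0,0]},{"gripper":0,"travel":[0,0,0],"twist":[0,0,0]}]'
python3 - <<'E'
from h import *
import cv2
print(bot.get_obs()["ee_pos"])
a=bot.camera("top")[132:252,235:375,::-1];b=bot.camera("side")[140:230,220:325,::-1]
cv2.imwrite("pics/p1.png",np.hstack([cv2.resize(a,(400,343)),cv2.resize(b,(400,343))]))
E
```

```text
time: 2.48
ee_pos: [0.5063, -0.132, 0.0868]
tcp_rot: [180.0, -0.0, 51.3]
wrist_force: [0.1, -1.0, 0.2]
opening: 0.0
grasp_force: 0.0
[ 0.50628665 -0.1319575   0.08677195]
```

View pics/p1.png

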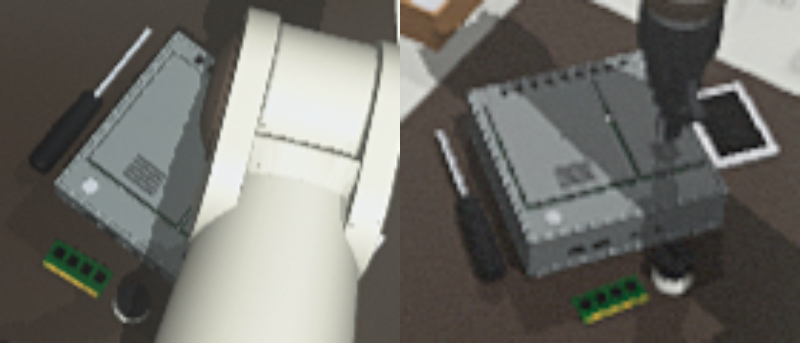

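The side view shows the finger right above the drive ribs at about (668,145), and everything else is in place. Next I'll press down in steps without backing off.

```bash
python3 -m crank '[{"gripper":0,"travel":[0,0,8],"twist":[0,0,0]},{"gripper":0,"travel":[0,0,8],"twist":[0,0,0]},{"gripper":0,"travel":[0,0,3],"twist":[0,0,0]},{"gripper":0,"travel":[0,0,1.5],"twist":[0,0,0]},{"gripper":0,"travel":[0,0,1.5],"twist":[0,0,0]},{"gripper":0,"travel":[0,0,1],"twist":[0,0,0]},{"gripper":0,"travel":[0,0,0],"twist":[0,0,0]}]'
```

```text
time: 3.45
ee_pos: [0.5063, -0.1313, 0.0633]
tcp_rot: [-180.0, -0.0, 51.4]
wrist_force: [-1.9, -0.2, 2.6]
opening: 0.0002
grasp_force: 1.4
```

```bash
python3 -m crank '[{"gripper":0,"travel":[0,0,0.7],"twist":[0,0,0]},{"gripper":0,"travel":[0,0,0.5],"twist":[0,0,0]},{"gripper":0,"travel":[0,0,0],"twist":[0,0,0]}]'
```

```text
time: 3.82
ee_pos: [0.5064, -0.1314, 0.0621]
tcp_rot: [180.0, -0.0, 51.4]
wrist_force: [-1.4, 0.7, 2.8]
opening: 0.0
grasp_force: 1.4
```

```bash
python3 -m crank '[{"gripper":0,"travel":[0,0,0.5],"twist":[0,0,0]},{"gripper":0,"travel":[0,0,0.5],"twist":[0,0,0]},{"gripper":0,"travel":[0,0,0],"twist":[0,0,0]}]'
```

```text
time: 4.2
ee_pos: [0.5064, -0.1314, 0.0618]
tcp_rot: [180.0, -0.0, 51.4]
wrist_force: [-4.2, 1.5, 8.7]
opening: 0.0001
grasp_force: 4.0
```

Force is now rising while z hardly moves, so this is the stop. I'll push slightly more to be sure, then withdraw up and off toward the front of the machine (tool +y or −y).

```bash
python3 -m crank '[{"gripper":0,"travel":[0,0,0.6],"twist":[0,0,0]},{"gripper":0,"travel":[0,0,0],"twist":[0,0,0]}]'
python3 - <<'E'
import numpy as np,scipy.spatial.transform as s
from h import bot
f=-np.array([np.cos(np.radians(-38.3)),np.sin(np.radians(-38.3)),0])
print(s.Rotation.from_euler("xyz",bot.get_obs()["tcp_rot"],degrees=True).inv().apply(f))
E
```

```text
time: 4.45
ee_pos: [0.5065, -0.1314, 0.0615]
tcp_rot: [180.0, -0.0, 51.4]
wrist_force: [-5.0, 2.4, 10.5]
opening: -0.0003
grasp_force: 5.6
[-5.48489372e-03 -9.99984625e-01 -8.15578001e-04]
```

```bash
python3 -m crank '[{"gripper":0,"travel":[0,0,-10],"twist":[0,0,0]},{"gripper":0,"travel":[0,-10,-25],"twist":[0,0,0]},{"gripper":0,"travel":[0,-30,-30],"twist":[0,0,0]},{"gripper":0,"travel":[0,-35,-35],"twist":[0,0,0]},{"gripper":0,"travel":[0,-35,-35],"twist":[0,0,0]},{"gripper":0,"travel":[0,-30,-30],"twist":[0,0,0]},{"gripper":0,"travel":[0,-15,-15],"twist":[0,0,0]},{"gripper":0,"travel":[0,0,0],"twist":[0,0,0]},{"gripper":0,"travel":[0,0,0],"twist":[0,0,0]}]'
python3 - <<'E'
from h import *
import cv2
a=bot.camera("top")[100:260,190:400,::-1];b=bot.camera("side")[100:260,190:400,::-1]
cv2.imwrite("pics/p2.png",np.hstack([cv2.resize(a,(400,305)),cv2.resize(b,(400,305))]))
E
```

```text
time: 5.58
ee_pos: [0.3856, -0.035, 0.2392]
tcp_rot: [-179.9, 0.1, 51.4]
wrist_force: [-0.4, -1.0, -0.8]
opening: 0.0001
grasp_force: 0.0
```

View pics/p2.png

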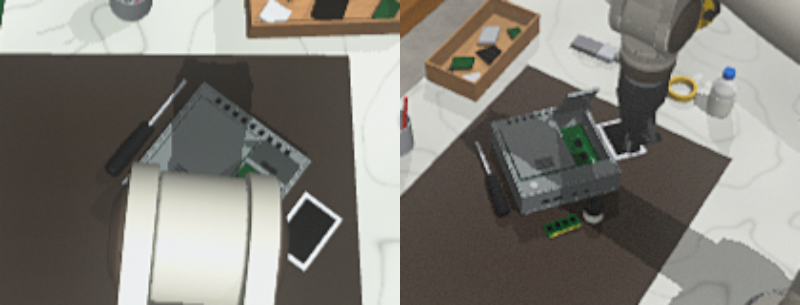

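The drive hatch is up in the side view at (578,103), with the green interior showing. The memory hatch is shut. I'll watch for over two seconds, staying clear.

```bash
python3 -m crank '[{"gripper":0,"travel":[0,-20,-20],"twist":[0,0,0]},{"gripper":0,"travel":[0,0,0],"twist":[0,0,0]},{"gripper":0,"travel":[0,0,0],"twist":[0,0,0]},{"gripper":0,"travel":[0,0,0],"twist":[0,0,0]},{"gripper":0,"travel":[0,0,0],"twist":[0,0,0]},{"gripper":0,"travel":[0,0,0],"twist":[0,0,0]},{"gripper":0,"travel":[0,0,0],"twist":[0,0,0]},{"gripper":0,"travel":[0,0,0],"twist":[0,0,0]},{"gripper":0,"travel":[0,0,0],"twist":[0,0,0]},{"gripper":0,"travel":[0,0,0],"twist":[0,0,0]},{"gripper":0,"travel":[0,0,0],"twist":[0,0,0]},{"gripper":0,"travel":[0,0,0],"twist":[0,0,0]}]'
python3 -m crank '[{"gripper":0,"travel":[0,0,0],"twist":[0,0,0]},{"gripper":0,"travel":[0,0,0],"twist":[0,0,0]},{"gripper":0,"travel":[0,0,0],"twist":[0,0,0]},{"gripper":0,"travel":[0,0,0],"twist":[0,0,0]},{"gripper":0,"travel":[0,0,0],"twist":[0,0,0]},{"gripper":0,"travel":[0,0,0],"twist":[0,0,0]},{"gripper":0,"travel":[0,0,0],"twist":[0,0,0]},{"gripper":0,"travel":[0,0,0],"twist":[0,0,0]}]'
python3 - <<'E'
from h import *
import cv2
b=bot.camera("side")[120:230,210:340,::-1]
cv2.imwrite("pics/p3.png",cv2.resize(b,(700,592)))
E
```

```text
time: 7.18
ee_pos: [0.3696, -0.0222, 0.2605]
tcp_rot: [-180.0, 0.0, 51.4]
wrist_force: [0.1, -0.0, 0.1]
opening: 0.0002
grasp_force: 0.0
time: 8.18
ee_pos: [0.3696, -0.0222, 0.2605]
tcp_rot: [180.0, 0.0, 51.4]
wrist_force: [0.8, -0.0, -0.1]
opening: 0.0001
grasp_force: 0.0
```

View pics/p3.png

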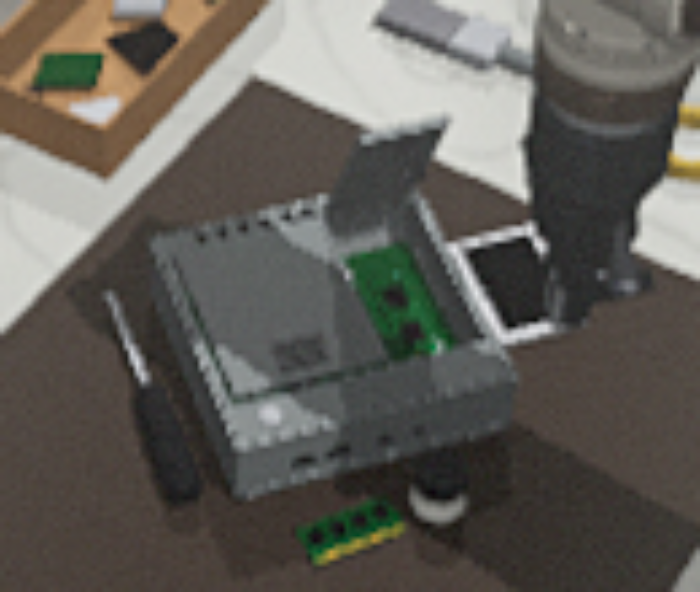

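The drive hatch is still up at (390,170) after more than 2 s. The memory hatch is shut, the button is untouched and the parts are in place.

```bash
python3 -c "
from workcell import bot
print(bot.job_done())"
```

```text
the job is handed in; nothing more can be done
None
```

The drive hatch popped up after one full press and stayed up for over two seconds; the memory hatch, power button and surrounding parts look untouched in the pictures, and the job is handed in.

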